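# Reset the slide gauge to its far hole and hang the long span plate

### The job

Pull the detent pin out of the slide gauge's beam, slide the jaw out until its bore lies over the last beam hole, the one farthest from the fixed head, and push the pin back through jaw and beam until its collar sits fully home. Only then hang the longer of the two span plates flat over both upright pegs, one hole on the fixed head's peg and the other on the jaw's peg, and let go. Leave everything else where it lies.

Things in the scene. Friction and masses are not known exactly. Their poses are not given: they have to be found in the camera images.
- gauge: Aluminium slide gauge fixed to the counter: beam 46 wide (x), 270 long (y), 30 mm high. Origin on the counter under the beam; y runs along it from the fixed head (y = -103, top 46 mm up) to the free end (y = 140). Three 12.5 mm holes, 27 deep, in its top on the middle line at y = 25 (the pin's at the start), 55 and 85 mm.
- jaw (a joint): Steel jaw sliding on the beam along the gauge's +y, m: 0 at the start (bore over the hole at y = 25), 0.060 over the far hole; range -0.012 to 0.070, friction 1.5 N, stays put. Slab 46 wide, 82 long, top 46 mm up, with a 30 mm square boss (top 60 mm up) round the 11.5 mm bore, 29 mm long. The pin, raised just out of the beam, is still in the bore and drags the jaw along.
- jaw_bore (a point): Centre of the bore's mouth, on top of the jaw's boss, 60 mm over the counter.
- jaw_peg (a point): Foot of the jaw's upright steel peg (10 mm diameter, 30 mm tall with a tapered top), on the jaw's top, 46 mm over the counter, 45 mm from the bore towards the fixed head.
- head_peg (a point): Foot of the same kind of peg on the fixed head, 46 mm over the counter, at gauge y = -100 mm. With the jaw at 0.060 the pegs stand 140 mm apart.
- far_hole (a point): Mouth of the beam's far hole (gauge y = 85 mm), in the beam's top, 30 mm over the counter.
- pin: Upright detent pin. Origin on its axis under the collar (25 mm dia., 4 thick), z up; black round grip 22 dia. from z = 4 to 31 mm; below, a 10 mm shaft 50 long, tapered tip. Home: collar on the jaw's boss (origin 60 mm up), tip 20 deep in the beam. Jaw plungers snap into its groove there: about 9 N to pull out; over the last 4 mm they draw it in. Lifted 21 to 45 mm: out of the beam, still in bore.
- pin_tip (a point): Lower tip of the pin, 50 mm below its origin.
- long_plate: The longer span plate: aluminium, 40 wide (x), 176 long (y), 6 mm thick, lying flat; origin at the centre of its underside, z up. Two 13.5 mm through holes at y = -70 and +70. On its middle a black grip bar 14 thick (x), 50 long (y), from 6 to 32 mm above the underside. About 170 g.
- long_plate_hole_a (a point): Centre of the long plate's hole at y = -70 mm, at the underside.
- long_plate_hole_b (a point): Centre of the long plate's hole at y = +70 mm, at the underside.
- short_plate: The shorter span plate, left alone: same make, 146 mm long, holes 110 mm apart. Origin as for the long one.
- insert_a: Purple acrylic finger insert, a tube 31 mm diameter, 38 mm high, standing; bystander.
- insert_b: The other purple finger insert; bystander.
- slug: Tan urethane thumb slug, 34 mm diameter, 60 mm high, standing; bystander.
- bevel_tool: Polished steel bevel tool lying on the counter, about 155 mm long; bystander.
- screwdriver: Screwdriver lying on the counter; bystander.
- polish: Bottle of polish, 60 mm diameter, 130 mm high, standing; bystander.

How it is judged:
By the outcome, as a careful person would: the job done as asked, in the order asked, and still so for the second after the job is handed in, with the robot touching nothing.
It also fails if it takes over 58 s, if anything falls off the work surface, if the arm or the gripper's body presses on something with over 40 N, if the wrist force passes 120 N, or if a joint passes its speed limit or range.

### The arm

A 6-joint arm with a two-finger parallel gripper is mounted at the origin on the work surface. World frame = base frame: x ahead of the robot, y to its left, z up, the work surface at z = 0. Lengths are in m, angles in rad, forces in N, time in s.
With the tool pointing down it reaches from about 0.35 to 0.725 m from the base axis. Payload 4.3 kg.
Tool frame: the origin (TCP) lies on the centre line of the jaws, within the pads' length; the fingertips stand 25 mm ahead of it and the grasp point (between the pads) lies 6 mm ahead of it; z points along the fingers, y is the line along which they close (so a half turn about z gives the same grasp; the last joint's range is limited). The gripper opens to 85 mm and grips with 20 to 120 N. Pads are 22 mm wide; open, the fingers measure 114 mm over their backs; the gripper's body (76 mm by 85 mm) begins 54 mm behind the grasp point. The pads swing forward as they close: fully open they stand 13 mm farther back than shut.
Start: joints at [-1.248, 0.377, 0.081, 1.274, 0, 1.46], TCP at [0.241, -0.522, 0.256] pointing down, gripper open.
Joint ranges: [-2.72, 2.72], [-0.84, 1.66], [-1.02, 1.22], [-1.77, 2.12], [-1.37, 1.28], [-3.14, 3.14]. Speed limits (rad/s): [2.57, 2.57, 3.14, 3.14, 3.14, 3.14].

### API

Orientations are given as a unit quaternion [w, x, y, z].
In Python, from station import sensors, cams, ticket gives the robot as it stands.
- The arm moves only by the shell command python3 -m crank 'ROWS' [FORCE]. ROWS is JSON, a list of rows, each a list of 3 entries, a list of its own where there are three numbers: the opening, from 0 (shut) to 1 (fully open), then the shift along the world's x, y, z in cm, then the turn, a rotation vector about the world's x, y, z in degrees. In form: [[claw, [dx, dy, dz], [wx, wy, wz]], ...]. A call has 1 to 8 rows; each row shifts and turns the commanded pose from where the row before left it; what a row does not reach is not made up. A row lasts 1/12 s, in which the tool goes at most 41.7 mm and 7.16 degrees, less where a joint would pass 70% of its speed; a pose out of reach is approached as far as the arm can. A call is refused whole if a number of a shift passes 4.17 or a number of a turn 7.16, either way. A call with a gripper value outside its range is refused whole. The fingers move at their own pace and stop on an object; FORCE is the grip in N (left out, the last holds). Time passes only in rows, so rows that do not move let the fingers close. It gives the time, the measured TCP pose, the force, the opening and the grip force at its end, in the units of the state.
- sensors.read_state(): the state, without advancing time (a new reading comes with each control period).
- cams.camera(name): name is "scene" or "side" or "wrist"; returns (picture, depth): 384x512x3 uint8, red, green, blue; 384x512 float32, m along the optical axis (not along the pixel's ray), 0 where there is no reading.
- cams.calibration(name): a dict with "fx", "fy", "cx", "cy" (pixels), "view" (4x4, takes a point from world to camera coordinates); the wrist camera has in their place "T_tool_cam" (4x4, takes a point from camera to tool coordinates, whose origin is the TCP and whose axes are the flange's). Camera axes: x right, y up, looking along -z (the intrinsics and any distortion apply to the point x, -y, -z); pixel columns grow to the right and rows downward; lengths in m; the calibration is good to about 2 mm. A picture is of the moment at which its call begins: read the wrist's pose just before it. calibration takes no time and is no camera call.
- ticket.hand_in(): hands the job in; it is judged then, once.
The state is a dict: "t": time; "qpos": joint angles; "joint_vel": joint speeds; "tau": joint torques, N m; "ee_pos": TCP position; "ee_rot": TCP orientation; "contact_force": force on the tool from outside, world axes, zero at the start; "moment": the same for the moment, N m; "gripper_width": opening from 0.0 (shut) to 1.0 (fully open); "finger_force": force on a finger pad.
Only numpy, scipy, OpenCV 4.12 (cv2) and the standard library are available. Lean on these libraries where they do the work, as an engineer would, in place of code of your own. Each camera call takes 0.05 s, during which the arm holds its last target. There are 200 camera calls.

## Working session

There is one attempt and no reset: what is moved stays moved. The work goes in short steps, Python scripts to look and compute and a shell command to move; the robot and the scene stay as the last step left them, time stands still between calls to the robot, and variables do not carry over. Pictures are saved under pics/ and viewed, at most 10 in all, crops included, and the job is handed in when it is done.

```bash
ls; mkdir -p pics; cat > h.py <<'E'
import numpy as np, cv2
from station import sensors, cams, ticket
from scipy.spatial.transform import Rotation as R
def shot(name):
    s=sensors.read_state(); p,d=cams.camera(name); c=cams.calibration(name)
    if name=="wrist":
        T=np.eye(4); q=s["ee_rot"]; T[:3,:3]=R.from_quat([q[1],q[2],q[3],q[0]]).as_matrix(); T[:3,3]=s["ee_pos"]
        c2w=T@np.array(c["T_tool_cam"])
    else: c2w=np.linalg.inv(np.array(c["view"]))
    return p,d,c,c2w
def cloud(d,c,M):
    v,u=np.mgrid[:d.shape[0],:d.shape[1]]
    P=np.stack([(u-c["cx"])/c["fx"]*d,-(v-c["cy"])/c["fy"]*d,-d,np.ones_like(d)],-1)
    return (P@M.T)[...,:3]
def onplane(u,v,z,c,M):
    r=M[:3,:3]@np.array([(u-c["cx"])/c["fx"],-(v-c["cy"])/c["fy"],-1]); o=M[:3,3]
    return o+r*(z-o[2])/r[2]
E
python3 - <<'E'
from h import *
for n in ("scene","side","wrist"):
    p,d,c,M=shot(n); print(n,{k:c[k] for k in c if k not in("view",)},np.round(M,3).tolist())
    cv2.imwrite(f"pics/{n}0.png",p[...,::-1]); np.savez(f"pics/{n}0.npz",p=p,d=d,M=M)
a=cv2.imread("pics/scene0.png");b=cv2.imread("pics/side0.png")
print(sensors.read_state())
E
```

```text
pics
scene {'fx': 358.562274246049, 'fy': 358.562274246049, 'cx': 259.6614935962566, 'cy': 192.98571289962493} [[0.443, -0.643, 0.625, 1.184], [0.896, 0.309, -0.317, -0.308], [0.011, 0.701, 0.713, 0.735], [0.0, 0.0, 0.0, 1.0]]
side {'fx': 499.2549208725399, 'fy': 499.2549208725399, 'cx': 262.1363038164192, 'cy': 182.63014990177868} [[-0.755, 0.458, -0.47, -0.146], [-0.656, -0.504, 0.562, 0.888], [0.021, 0.732, 0.681, 1.13], [0.0, 0.0, 0.0, 1.0]]
wrist {'fx': 311.3180111625214, 'fy': 311.3180111625214, 'cx': 253.63639811060418, 'cy': 188.83256457006507, 'T_tool_cam': array([[-2.95155947e-04,  9.58696385e-01,  2.84431281e-01,
         7.21399354e-02],
       [ 9.99999326e-01,  6.02455514e-04, -9.92915319e-04,
        -3.63064787e-04],
       [-1.12326152e-03,  2.84430796e-01, -9.58695917e-01,
        -1.16653087e-01],
       [ 0.00000000e+00,  0.00000000e+00,  0.00000000e+00,
         1.00000000e+00]])} [[0.419, 0.87, 0.258, 0.306], [-0.908, 0.402, 0.119, -0.491], [-0.001, -0.284, 0.959, 0.372], [0.0, 0.0, 0.0, 1.0]]
{'t': 0.15, 'qpos': array([-1.24829140e+00,  3.77928353e-01,  7.99805450e-02,  1.27439316e+00,
       -1.31212274e-06,  1.46048443e+00]), 'joint_vel': array([ 3.80945227e-04, -2.08280148e-03,  3.32003726e-03, -1.31122413e-03,
       -1.93764879e-05,  1.33836327e-03]), 'tau': array([ 9.55980613e-04, -4.64036393e+01,  2.70170045e+01,  1.39137663e-02,
       -7.68723248e-05,  8.68321479e-06]), 'ee_pos': array([ 0.24103127, -0.52156058,  0.25557508]), 'ee_rot': array([-7.67907356e-04,  9.76674653e-01,  2.14723138e-01, -8.24391469e-05]), 'contact_force': array([-0.35811243, -0.18494161, -0.72254884]), 'moment': array([-0.03233222,  0.02100498, -0.01546427]), 'finger_force': 0.0, 'gripper_width': 0.9975780616952475}
```

View pics/scene0.png

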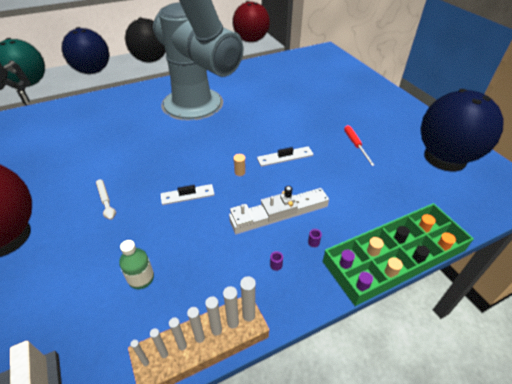

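View pics/side0.png

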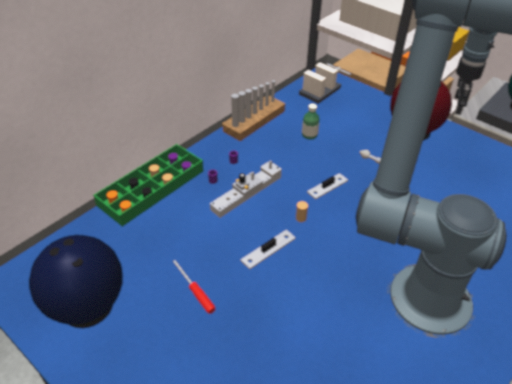

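Scene: the gauge runs from its head (235,218) to the free end (325,198), pin at (288,190), plates at (285,156) and (188,194). Side: gauge (245,188), plates (268,249) and (327,186). Next I'll measure these from depth.

```bash
python3 - <<'E'
from h import *
for n in ("scene","side"):
    f=np.load(f"pics/{n}0.npz"); c=cams.calibration(n); P=cloud(f["d"],c,f["M"]); p=f["p"].astype(int); d=f["d"]
    tab=(p[...,2]>p[...,0]+60)&(p[...,2]>120)&(d>0); 
    print(n,"table z",np.median(P[tab][:,2]), d.shape)
    pale=(p.min(-1)>110)&(p.max(-1)-p.min(-1)<70)&(d>0)&(np.abs(P[...,2])<.09)&(P[...,0]>.2)&(P[...,0]<.9)&(np.abs(P[...,1])<.5)
    k,l,st,ce=cv2.connectedComponentsWithStats(pale.astype(np.uint8))
    for i in range(1,k):
        if st[i,4]<80: continue
        q=P[l==i]; r=cv2.minAreaRect((q[:,:2]*1000).astype(np.float32))
        print(ce[i].round(),st[i,4],"rect",np.round(r[0]),np.round(r[1]),round(r[2],1),"z",np.percentile(q[:,2],[10,50,90]).round(3))
        if st[i,4]>200:
            t=cv2.PCACompute(q[:,:2].astype(np.float32),None)[1][0]; print("  dir",t, np.degrees(np.arctan2(t[1],t[0])))
    blk=(p.max(-1)<70)&(d>0)&(np.abs(P[...,2])<.12)&(P[...,0]>.2)&(P[...,0]<.9)&(np.abs(P[...,1])<.5)
    k,l,st,ce=cv2.connectedComponentsWithStats(blk.astype(np.uint8))
    for i in range(1,k):
        if st[i,4]>15: q=P[l==i]; print("blk",ce[i].round(),st[i,4],np.median(q,0).round(3),q[:,2].max().round(3))
E
```

```text
scene table z 0.001390256876334095 (384, 512)
[284. 156.] 478 rect [432. 166.] [183.  47.] 81.4 z [0.003 0.007 0.009]
  dir [0.15002468 0.9886822 ] 81.371635
[105. 200.] 354 rect [ 385. -385.] [170.  33.] 4.3 z [0.016 0.024 0.029]
  dir [0.9994991  0.03164704] 1.8135445
[187. 195.] 521 rect [ 459. -170.] [148.  46.] 79.2 z [0.002 0.007 0.009]
  dir [0.18552609 0.9826393 ] 79.30819
[276. 209.] 2230 rect [616.  43.] [290.  97.] 85.7 z [0.009 0.032 0.049]
  dir [0.08268257 0.99657595] 85.25722
[139. 277.] 345 rect [ 677. -363.] [75. 39.] 61.6 z [0.021 0.041 0.059]
  dir [0.04790163 0.99885213] 87.25439
[252. 314.] 152 rect [ 880. -152.] [33. 58.] 38.6 z [0.039 0.058 0.084]
[233. 321.] 123 rect [ 882. -203.] [15. 31.] 24.6 z [0.043 0.063 0.086]
[216. 329.] 103 rect [ 886. -245.] [19.  7.] 76.6 z [0.043 0.065 0.084]
[199. 336.] 93 rect [ 885. -280.] [17.  5.] 70.1 z [0.043 0.064 0.083]
[181. 344.] 91 rect [ 880. -317.] [21.  9.] 48.4 z [0.042 0.063 0.084]
blk [285. 152.] 87 [0.435 0.161 0.025] 0.038
blk [186. 190.] 114 [ 0.463 -0.171  0.026] 0.036
blk [288. 193.] 40 [0.644 0.047 0.082] 0.093
blk [402. 233.] 184 [0.85  0.257 0.041] 0.045
side table z 0.002139844999563434 (384, 512)
[369. 155.] 114 rect [ 436. -394.] [58. 96.] 81.6 z [0.014 0.025 0.032]
[245. 186.] 1050 rect [658.   7.] [312. 108.] 84.6 z [0.028 0.036 0.054]
  dir [0.07756159 0.9969875 ] 85.551575
[327. 186.] 365 rect [ 463. -178.] [156.  51.] 78.8 z [0.003 0.008 0.013]
  dir [0.21708737 0.97615206] 77.461975
[267. 250.] 640 rect [435. 157.] [187.  53.] 82.9 z [0.003 0.008 0.011]
  dir [0.15478626 0.987948  ] 81.0956
[182. 271.] 102 rect [554. 382.] [ 12. 101.] 77.3 z [0.001 0.016 0.02 ]
blk [179. 164.] 16 [0.879 0.099 0.027] 0.036
blk [160. 195.] 513 [0.817 0.239 0.027] 0.045
blk [242. 179.] 24 [0.632 0.056 0.082] 0.095
blk [328. 182.] 57 [ 0.456 -0.166  0.031] 0.041
blk [144. 190.] 116 [0.86  0.261 0.037] 0.05
blk [268. 245.] 84 [0.429 0.166 0.03 ] 0.039
```

```bash
python3 -m crank '[[1,[2,2.87,0],[0,0,3]],[1,[2,2.87,0],[0,0,3]],[1,[2,2.87,0],[0,0,3]],[1,[2,2.87,0],[0,0,3]],[1,[2,2.87,0],[0,0,3]],[1,[2,2.87,0],[0,0,3]],[1,[2,2.87,0],[0,0,3]],[1,[2,2.87,0],[0,0,3]]]'
python3 -m crank '[[1,[2,2.87,0],[0,0,3]],[1,[2,2.87,0],[0,0,3]],[1,[2,2.87,0],[0,0,3]],[1,[2,2.87,0],[0,0,3]],[1,[2,2.87,0],[0,0,3]],[1,[2,2.87,0],[0,0,3]],[1,[2,2.87,0],[0,0,3]],[1,[2,2.87,0],[0,0,3]]]'
python3 -m crank '[[1,[2,2.87,0],[0,0,3]],[1,[2,2.87,0],[0,0,3]],[1,[2,2.87,0],[0,0,3]],[1,[2,2.87,0],[0,0,3]],[1,[0,0,0],[0,0,0]]]'
python3 - <<'E'
from h import *
p,d,c,M=shot("wrist"); np.savez("pics/w1.npz",p=p,d=d,M=M); cv2.imwrite("pics/w1.png",p[...,::-1])
print(M.round(3))
s=sensors.read_state(); print(s["qpos"].round(2),s["ee_pos"].round(4),s["ee_rot"].round(4))
E
```

```text
t: 0.82
ee_pos: [0.4017, -0.2908, 0.2562]
ee_rot: [-0.0, 0.91, 0.414, -0.0]
contact_force: [0.1, -0.8, 0.1]
gripper_width: 0.999
finger_force: 0.0
t: 1.48
ee_pos: [0.5617, -0.0611, 0.256]
ee_rot: [-0.0, 0.804, 0.595, -0.0]
contact_force: [0.6, -0.4, -0.0]
gripper_width: 1.001
finger_force: 0.0
t: 1.9
ee_pos: [0.6433, 0.0573, 0.2546]
ee_rot: [-0.001, 0.736, 0.677, 0.001]
contact_force: [-0.9, -0.5, 0.7]
gripper_width: 1.003
finger_force: 0.0
[[ 0.996  0.08   0.024  0.649]
 [-0.084  0.956  0.282  0.129]
 [-0.    -0.283  0.959  0.371]
 [ 0.     0.     0.     1.   ]]
[-0.01  0.53  0.31  1.36  0.    1.64] [0.6421 0.0548 0.2549] [-5.000e-04  7.371e-01  6.758e-01 -3.000e-04]
```

View pics/w1.png

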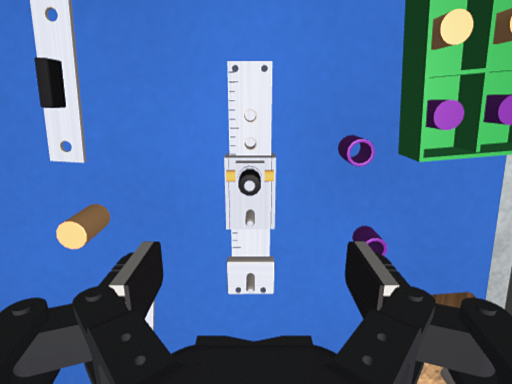

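Wrist view: the gauge runs straight up the image, pin top about (249,186), free beam holes about (250,143) and (250,115), head peg about (251,280), long plate upper left with holes (52,14) and (66,146).

```bash
python3 - <<'E'
from h import *
f=np.load("pics/w1.npz");c=cams.calibration("wrist");M=f["M"];p=f["p"];P=cloud(f["d"],c,M)
g=cv2.cvtColor(p,cv2.COLOR_RGB2GRAY)
print("pin top",onplane(249,186,.091,c,M).round(4), P[186,249].round(4))
for n,u,v,z in [("hole55",250,143,.03),("hole85",250,115,.03),("plate a",66,146,.006),("plate b",52,14,.006)]: print(n,onplane(u,v,z,c,M).round(4),P[v,u].round(4))
# edges of beam: bright rows
for v in (70,90,130,280):
    r=np.where((p[v,200:300].min(-1)>120))[0]+200
    z=.03 if v<200 else .046
    a,b=onplane(r[0]-.5,v,z,c,M),onplane(r[-1]+.5,v,z,c,M); print(v,r[0],r[-1],((a+b)/2).round(4),np.linalg.norm(a-b).round(4),P[v,250].round(4))
blk=(g<60)&(P[...,2]>.08)&(P[...,2]<.1)&(np.hypot(P[...,0]-.642,P[...,1]-.05)<.04)
q=P[blk&(P[...,2]>.088)]; print("grip top",len(q),q.mean(0),(q.min(0)+q.max(0))/2)
cv2.imwrite("pics/w1c.png",cv2.resize(p[50:300,205:300,::-1],None,fx=2.4*2/2,fy=2.4,interpolation=cv2.INTER_CUBIC))
E
```

```text
pin top [0.638 0.05  0.091] [0.638 0.05  0.091]
hole55 [0.641  0.0815 0.03  ] [0.6404 0.0778 0.0036]
hole85 [0.6436 0.1113 0.03  ] [0.6432 0.1098 0.0026]
plate a [0.4245 0.0927 0.006 ] [ 0.4203  0.0921 -0.0008]
plate b [0.4451 0.2304 0.006 ] [ 0.4414  0.2322 -0.0007]
70 227 272 [0.647  0.1562 0.03  ] 0.0473 [0.6476 0.1562 0.0294]
90 228 271 [0.6453 0.1367 0.03  ] 0.046 [0.6458 0.1367 0.0277]
130 229 271 [0.6423 0.0955 0.03  ] 0.0466 [0.6422 0.0952 0.0274]
280 227 274 [ 0.6278 -0.079   0.046 ] 0.0573 [ 0.6282 -0.0692  0.0612]
grip top 180 [0.63722241 0.05105426 0.08986893] [0.63818325 0.05156346 0.08982876]
```

View pics/w1c.png

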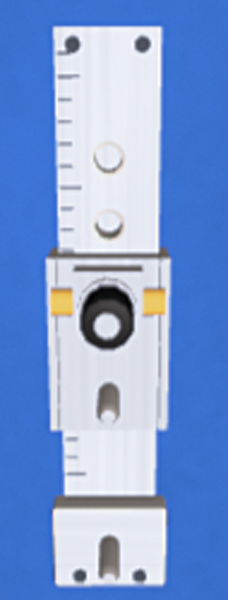

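```bash
python3 -m crank '[[1,[-0.4,-0.4,-3],[0,0,0.3]],[1,[0,0,-4],[0,0,0]],[1,[0,0,-4],[0,0,0]],[0.6,[0,0,-3],[0,0,0]],[0.5,[0,0,-2.2],[0,0,0]],[0.5,[0,0,0],[0,0,0]],[0.5,[0,0,0],[0,0,0]]]' 60
python3 - <<'E'
from h import *
p,d,c,M=shot("wrist"); cv2.imwrite("pics/w2.png",p[...,::-1]);print(sensors.read_state()["ee_pos"])
E
```

```text
t: 2.53
ee_pos: [0.6353, 0.0472, 0.0933]
ee_rot: [-0.001, 0.737, 0.676, -0.001]
contact_force: [0.4, 0.1, 0.2]
gripper_width: 0.501
finger_force: 0.0
[0.63711305 0.04726833 0.09523703]
```

View pics/w2.png

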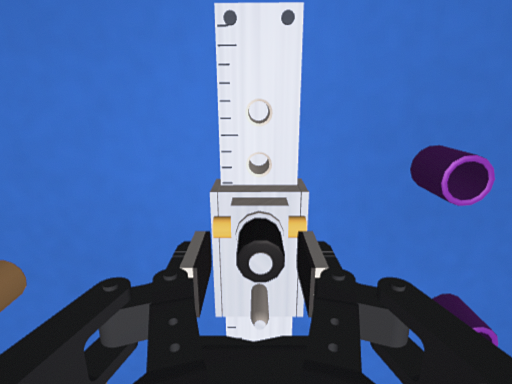

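Pads straddle the pin (top disc about (261,263)); it sits slightly right of centre (about 255).

```bash
python3 - <<'E'
from h import *
s=[]; 
for i in range(3):
    p,d,c,M=shot("wrist"); s.append(sensors.read_state()["ee_pos"]-0)
    print(M[:3,3].round(4),onplane(261,263,.091,c,M).round(4), onplane(259,112,.03,c,M).round(4))
    x=np.linalg.inv(M@np.linalg.inv(np.array(c["T_tool_cam"])))@np.r_[onplane(261,263,.091,c,M),1]; print("tool",x.round(4))
print(np.mean(s,0))
E
```

```text
[0.6431 0.1196 0.2119] [0.6403 0.0498 0.091 ] [0.6454 0.1107 0.03  ]
tool [0.0028 0.0029 0.0042 1.    ]
[0.6439 0.1197 0.2131] [0.6414 0.0493 0.091 ] [0.6468 0.1108 0.03  ]
tool [0.0021 0.003  0.0054 1.    ]
[0.6443 0.1199 0.2136] [0.642  0.0491 0.091 ] [0.6475 0.1109 0.03  ]
tool [0.0018 0.003  0.0059 1.    ]
[0.63871953 0.04752987 0.09677826]
```

```bash
python3 -m crank '[[0.5,[0.25,0.2,-0.2],[0,0,0]],[0.5,[0,0,0],[0,0,0]],[0.5,[0,0,0],[0,0,0]]]' 60
python3 -m crank '[[0,[0,0,0],[0,0,0]],[0,[0,0,0],[0,0,0]],[0,[0,0,0],[0,0,0]],[0,[0,0,0],[0,0,0]],[0,[0,0,0],[0,0,0]]]' 60
```

```text
t: 2.98
ee_pos: [0.6403, 0.0502, 0.093]
ee_rot: [0.0, 0.737, 0.676, 0.001]
contact_force: [0.6, 0.2, 0.2]
gripper_width: 0.501
finger_force: 0.0
t: 3.4
ee_pos: [0.6395, 0.0501, 0.0927]
ee_rot: [-0.0, 0.737, 0.676, -0.0]
contact_force: [-2.5, -0.5, 4.2]
gripper_width: 0.232
finger_force: 58.7
```

```bash
python3 -m crank '[[0,[0,0,0.5],[0,0,0]],[0,[0,0,0.5],[0,0,0]],[0,[0,0,0.5],[0,0,0]],[0,[0,0,0.5],[0,0,0]],[0,[0,0,0.5],[0,0,0]],[0,[0,0,0.5],[0,0,0]],[0,[0,0,0],[0,0,0]],[0,[0,0,0],[0,0,0]]]'
python3 - <<'E'
from h import *
p,d,c,M=shot("wrist"); cv2.imwrite("pics/w3.png",p[...,::-1]);print(sensors.read_state()["ee_pos"])
E
```

```text
t: 4.07
ee_pos: [0.64, 0.0501, 0.1255]
ee_rot: [0.001, 0.737, 0.676, 0.001]
contact_force: [-5.1, 0.7, 5.6]
gripper_width: 0.233
finger_force: 62.5
[0.63994808 0.05013801 0.12536355]
```

View pics/w3.png

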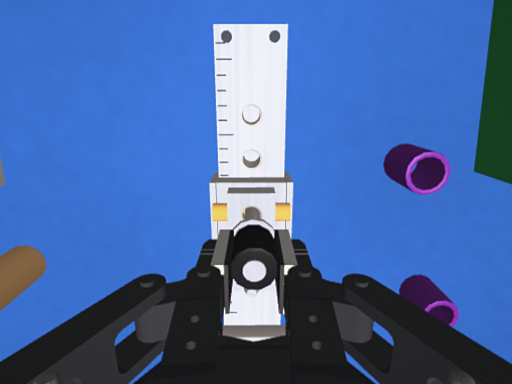

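Pin raised about 33 mm, upright in the grip (top at (254,271)), its shaft still in the bore. Now slide it.

```bash
python3 -m crank '[[0,[0.08,1,0],[0,0,0]],[0,[0.08,1,0],[0,0,0]],[0,[0.08,1,0],[0,0,0]],[0,[0.08,1,0],[0,0,0]],[0,[0.08,1,0],[0,0,0]],[0,[0.08,0.98,0],[0,0,0]],[0,[0,0,0],[0,0,0]],[0,[0,0,0],[0,0,0]]]'
python3 - <<'E'
from h import *
p,d,c,M=shot("wrist"); cv2.imwrite("pics/w4.png",p[...,::-1]);np.savez("pics/w4.npz",p=p,d=d,M=M);print(sensors.read_state()["ee_pos"])
p,d,c,M=shot("scene"); cv2.imwrite("pics/s4.png",cv2.resize(p[170:250,210:350,::-1],None,fx=5,fy=5,interpolation=cv2.INTER_CUBIC))
E
```

```text
t: 4.78
ee_pos: [0.6449, 0.111, 0.1246]
ee_rot: [0.0, 0.736, 0.677, 0.002]
contact_force: [-4.0, 1.2, 5.3]
gripper_width: 0.232
finger_force: 62.4
[0.64491672 0.11071957 0.12456452]
```

View pics/w4.png

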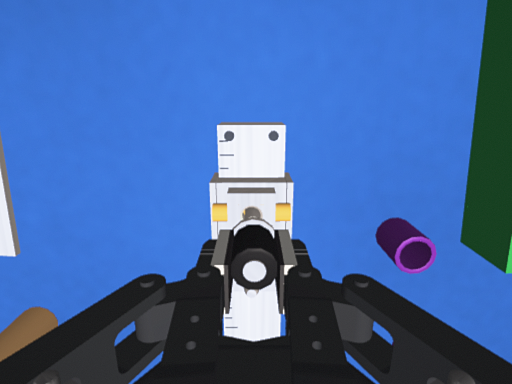

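Jaw came along (same place in the view, both holes now covered). Pushing the pin down.

```bash
python3 -m crank '[[0,[0,0,-0.5],[0,0,0]],[0,[0,0,-0.5],[0,0,0]],[0,[0,0,-0.3],[0,0,0]],[0,[0,0,-0.3],[0,0,0]],[0,[0,0,0],[0,0,0]]]'
python3 -m crank '[[0,[0,0,-0.3],[0,0,0]],[0,[0,0,-0.4],[0,0,0]],[0,[0,0,0],[0,0,0]]]'
```

```text
t: 5.3
ee_pos: [0.6447, 0.1102, 0.1088]
ee_rot: [0.0, 0.737, 0.676, 0.001]
contact_force: [-3.2, 2.3, 1.3]
gripper_width: 0.237
finger_force: 62.1
t: 5.55
ee_pos: [0.6446, 0.1101, 0.1007]
ee_rot: [0.0, 0.737, 0.676, 0.001]
contact_force: [-1.2, 1.4, -3.4]
gripper_width: 0.233
finger_force: 61.5
```

```bash
python3 -m crank '[[0,[0,0,-0.3],[0,0,0]],[0,[0,0,-0.3],[0,0,0]],[0,[0,0,-0.2],[0,0,0]],[0,[0,0,-0.15],[0,0,0]],[0,[0,0,0],[0,0,0]],[0,[0,0,0],[0,0,0]]]'
```

```text
t: 6.05
ee_pos: [0.6445, 0.1099, 0.0925]
ee_rot: [0.0, 0.737, 0.676, 0.001]
contact_force: [-9.8, 1.7, 16.2]
gripper_width: 0.236
finger_force: 63.8
```

```bash
python3 -m crank '[[0,[0,0,-0.15],[0,0,0]],[0,[0,0,0],[0,0,0]],[0,[0,0,0],[0,0,0]]]'
python3 -m crank '[[0.5,[0,0,0.1],[0,0,0]],[0.5,[0,0,0],[0,0,0]],[0.5,[0,0,0],[0,0,0]],[0.6,[0,0,3],[0,0,0]],[0.7,[0,0,4],[0,0,0]],[1,[0,0,4],[0,0,0]],[1,[0,-1,3],[0,0,0]],[1,[0,0,0],[0,0,0]]]'
python3 - <<'E'
from h import *
p,d,c,M=shot("wrist"); np.savez("pics/w5.npz",p=p,d=d,M=M)
cv2.imwrite("pics/w5.png",p[...,::-1]); P=cloud(d,c,M)
g=p.max(-1)<60
m=(np.hypot(P[...,0]-.644,P[...,1]-.111)<.012)&(P[...,2]>.07)
print("pin top z",np.percentile(P[m][:,2],[50,90,98]).round(4), "boss/beam z",P[100:240:8,252].round(3).tolist()); print(sensors.read_state()["ee_pos"])
E
```

```text
t: 6.3
ee_pos: [0.6444, 0.1099, 0.0925]
ee_rot: [0.001, 0.737, 0.676, 0.001]
contact_force: [-12.8, 0.2, 23.5]
gripper_width: 0.234
finger_force: 64.5
t: 6.97
ee_pos: [0.6489, 0.0985, 0.2371]
ee_rot: [0.005, 0.737, 0.676, 0.005]
contact_force: [1.6, 0.4, -0.0]
gripper_width: 0.999
finger_force: 0.0
pin top z [0.2928 0.2988 0.3055] boss/beam z [[0.656, 0.167, -0.001], [0.655, 0.159, 0.029], [0.655, 0.152, 0.03], [0.654, 0.144, 0.029], [0.653, 0.135, 0.029], [0.652, 0.128, 0.038], [0.652, 0.124, 0.059], [0.651, 0.118, 0.07], [0.651, 0.115, 0.091], [0.65, 0.108, 0.091], [0.649, 0.089, 0.046], [0.648, 0.08, 0.046], [0.647, 0.072, 0.046], [0.646, 0.062, 0.044], [0.646, 0.054, 0.045], [0.644, 0.038, 0.029], [0.644, 0.029, 0.029], [0.643, 0.019, 0.029]]
[0.6479304  0.09899385 0.23374536]
```

View pics/w5.png

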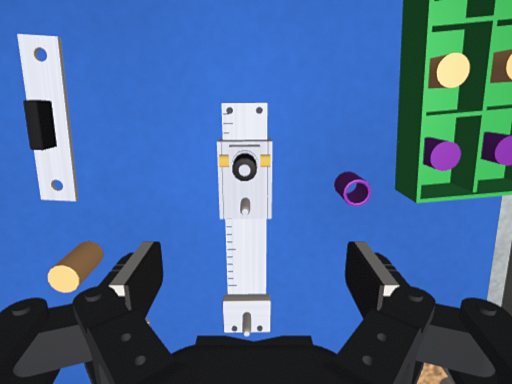

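Pin seated: grip top at z = 0.091 as it must be; jaw and both pegs visible. On to the long plate, whose holes are about (40,54) and (57,185).

```bash
python3 -m crank '[[1,[-3.05,0.9,-1],[0,0,-0.6]],[1,[-3.05,0.9,-1],[0,0,-0.6]],[1,[-3.05,0.9,-1],[0,0,-0.6]],[1,[-3.05,0.9,-1],[0,0,-0.6]],[1,[-3.05,0.9,-1],[0,0,-0.6]],[1,[-3.05,0.9,-1],[0,0,-0.6]],[1,[-3,0.9,-1],[0,0,0]],[1,[0,0,0],[0,0,0]]]'
python3 -m crank '[[0.7,[0,0,0],[0,0,0]],[0.7,[0,0,0],[0,0,0]],[0.7,[0,0,0],[0,0,0]]]'
python3 - <<'E'
from h import *
f=np.load("pics/w5.npz");c=cams.calibration("wrist")
M=f["M"]
for n,u,v,z in [("a",57,185,.006),("b",40,54,.006),("slug",64,278,.06),("jpeg",245,200,.076),("hpeg",247,316,.076)]: print(n,onplane(u,v,z,c,M).round(4))
p,d,c,M=shot("wrist"); P=cloud(d,c,M); np.savez("pics/w6.npz",p=p,d=d,M=M); cv2.imwrite("pics/w6.png",p[...,::-1])
m=(p.max(-1)<60)&(P[...,2]>.028)&(P[...,2]<.036)&(np.hypot(P[...,0]-.434,P[...,1]-.161)<.05)
q=P[m]; r=cv2.minAreaRect((q[:,:2]*1000).astype(np.float32)); print("bar",len(q),r,q.mean(0))
w=(p.min(-1)>110)&(P[...,2]>.002)&(P[...,2]<.01)&(np.hypot(P[...,0]-.434,P[...,1]-.161)<.1)
r=cv2.minAreaRect((P[w][:,:2]*1000).astype(np.float32)); print("plate",r); print(sensors.read_state()["ee_pos"],sensors.read_state()["ee_rot"])
E
```

```text
t: 7.68
ee_pos: [0.421, 0.1624, 0.1541]
ee_rot: [-0.004, 0.757, 0.654, -0.006]
contact_force: [-1.5, -0.6, 0.3]
gripper_width: 1.003
finger_force: 0.0
t: 7.93
ee_pos: [0.4333, 0.1628, 0.1595]
ee_rot: [0.001, 0.758, 0.653, 0.001]
contact_force: [0.1, 0.1, -1.1]
gripper_width: 0.698
finger_force: 0.0
a [0.4242 0.0927 0.006 ]
b [0.4439 0.2308 0.006 ]
slug [0.4399 0.0032 0.06  ]
jpeg [0.641  0.0781 0.076 ]
hpeg [ 0.6308 -0.0511  0.076 ]
bar 664 ((432.6026611328125, 162.5333709716797), (49.175418853759766, 11.867493629455566), 81.81610107421875) [0.4318425  0.15941634 0.03095159]
plate ((432.50775146484375, 161.99940490722656), (175.95724487304688, 40.05997085571289), 81.77049255371094)
[0.43347622 0.16275781 0.15969951] [6.45228617e-04 7.57837271e-01 6.52442592e-01 9.58192121e-04]
```

View pics/w6.png

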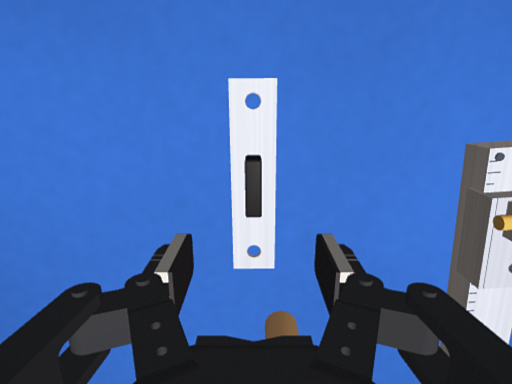

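Plate is centred beneath the tool: bar at (253,186), holes (253,101) and (254,251). Descend and grip.

```bash
python3 -m crank '[[0.5,[-0.05,-0.05,-3],[0,0,0.3]],[0.5,[0,0,-3],[0,0,0]],[0.5,[0,0,-3],[0,0,0]],[0.5,[0,0,-2],[0,0,0]],[0.5,[0,0,-1.4],[0,0,0]],[0.5,[0,0,0],[0,0,0]],[0.5,[0,0,0],[0,0,0]],[0.5,[0,0,0],[0,0,0]]]'
python3 -m crank '[[0,[0,0,0],[0,0,0]],[0,[0,0,0],[0,0,0]],[0,[0,0,0],[0,0,0]],[0,[0,0,0],[0,0,0]],[0,[0,0,0],[0,0,0]],[0,[0,0,0],[0,0,0]]]' 60
```

```text
t: 8.65
ee_pos: [0.4327, 0.1624, 0.0363]
ee_rot: [0.001, 0.756, 0.655, 0.001]
contact_force: [0.2, -0.5, -0.2]
gripper_width: 0.503
finger_force: 0.0
t: 9.15
ee_pos: [0.4324, 0.1626, 0.0367]
ee_rot: [0.001, 0.756, 0.655, 0.001]
contact_force: [0.2, -1.4, 6.2]
gripper_width: 0.151
finger_force: 59.3
```

```bash
python3 -m crank '[[0,[0,0,2],[0,0,0]],[0,[0,0,3],[0,0,0]],[0,[0,0,3],[0,0,0]],[0,[0,0,3],[0,0,0]],[0,[0,0,3],[0,0,0]],[0,[0,0,1],[0,0,0]],[0,[0,0,0],[0,0,0]],[0,[0,0,0],[0,0,0]]]'
python3 -m crank '[[0,[2,-1.6,0],[0,0,0.5]],[0,[3,-2.5,0],[0,0,0.5]],[0,[3,-2.5,0],[0,0,0.5]],[0,[3,-2.5,0],[0,0,0.5]],[0,[3,-2.5,0],[0,0,0.5]],[0,[3,-2.5,0],[0,0,0.5]],[0,[2.2,-1.6,0],[0,0,0.5]],[0,[1.05,-0.9,0],[0,0,0]]]'
python3 -m crank '[[0,[0,0,0],[0,0,0]],[0,[0,0,0],[0,0,0]],[0,[0,0,0],[0,0,0]],[0,[0,0,0],[0,0,0]]]'
```

```text
t: 9.82
ee_pos: [0.4311, 0.1624, 0.1855]
ee_rot: [0.0, 0.756, 0.655, 0.001]
contact_force: [0.2, -0.5, -2.2]
gripper_width: 0.152
finger_force: 59.3
t: 10.48
ee_pos: [0.6349, -0.0064, 0.1821]
ee_rot: [-0.001, 0.736, 0.677, -0.001]
contact_force: [0.7, -0.3, -1.9]
gripper_width: 0.149
finger_force: 59.3
t: 10.82
ee_pos: [0.6319, -0.0027, 0.1844]
ee_rot: [-0.001, 0.735, 0.678, -0.001]
contact_force: [0.1, -0.2, -2.0]
gripper_width: 0.148
finger_force: 59.3
```

```bash
python3 -m crank '[[0,[0.3,-0.1,-1],[0,0,0]],[0,[0,0,-2],[0,0,0]],[0,[0,0,-1.2],[0,0,0]],[0,[0,0,0],[0,0,0]],[0,[0,0,0],[0,0,0]],[0,[0,0,0],[0,0,0]],[0,[0,0,0],[0,0,0]]]'
python3 - <<'E'
from h import *
p,d,c,M=shot("wrist"); np.savez("pics/w7.npz",p=p,d=d,M=M); 
q,d2,c2,M2=shot("side"); r,d3,c3,M3=shot("scene")
k=lambda im,s:cv2.resize(im,s,interpolation=cv2.INTER_CUBIC)
A=k(p[20:384,130:380],(400,582)); B=np.vstack([k(q[130:230,190:310],(348,290)),k(r[160:245,210:340],(348,290))])
B=cv2.copyMakeBorder(B,0,2,0,0,cv2.BORDER_CONSTANT)
cv2.imwrite("pics/c7.png",np.hstack([A,B])[...,::-1]); print(sensors.read_state()["ee_pos"])
E
```

```text
t: 11.4
ee_pos: [0.6372, -0.0046, 0.1445]
ee_rot: [0.001, 0.735, 0.678, 0.001]
contact_force: [-0.1, -1.0, -2.5]
gripper_width: 0.15
finger_force: 59.3
[ 0.63710099 -0.00470302  0.14431957]
```

View pics/c7.png

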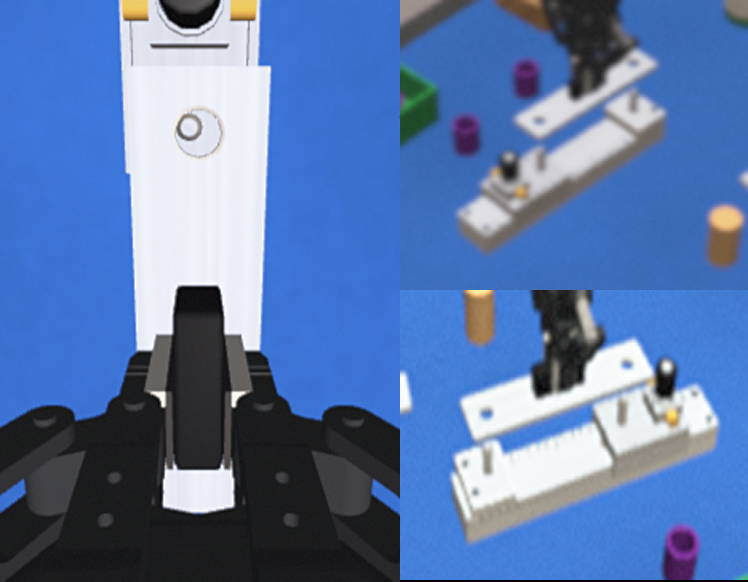

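Through hole b (about (254,102) in the wrist image) the jaw peg's tip shows at about (248,99). The plate is level and parallel with the gauge. Work out the correction.

```bash
python3 - <<'E'
from h import *
f=np.load("pics/w7.npz");c=cams.calibration("wrist");M=f["M"];P=cloud(f["d"],c,M)
print("z",P[99,248],P[110,240],P[102,262])
h=onplane(254.4,102.5,.1136,c,M); k=onplane(248.1,99.4,.076,c,M); print("hole",h,"peg",k,"shift cm",(k-h)*100)
b=P[165:190,235:275]
# bearings: plate edges vs jaw edges
p=f["p"].astype(int)
for v,z in ((70,.1136),(80,.1136),(150,.1136),(200,.1136)):
    r=np.where((p[v,200:310].min(-1)>140)&(np.abs(P[v,200:310,2]-z)<.012))[0]+200
    a,e=onplane(r[0]-.5,v,z,c,M),onplane(r[-1]+.5,v,z,c,M); print(v,((a+e)/2).round(4),np.linalg.norm(a-e).round(4))
s=[sensors.read_state()["ee_rot"]]; print(s, sensors.read_state()["ee_pos"])
E
```

```text
z [0.63966844 0.06641632 0.07490593] [0.63608521 0.06206805 0.11142402] [0.64838738 0.06350224 0.04436515]
hole [0.64304994 0.06492057 0.1136    ] peg [0.63972327 0.0662005  0.076     ] shift cm [-0.33266693  0.12799295 -3.76      ]
70 [0.6438 0.0788 0.1136] 0.04
80 [0.6434 0.0746 0.1136] 0.0394
150 [0.6409 0.0432 0.1136] 0.0401
200 [0.6388 0.0181 0.1136] 0.04
[array([7.02676787e-04, 7.35481256e-01, 6.77544413e-01, 6.29731795e-04])] [ 0.63710099 -0.00470302  0.14431957]
```

```bash
python3 -m crank '[[0,[-0.3,0.13,-0.5],[0,0,0]],[0,[0,0,-0.5],[0,0,0]],[0,[0,0,-0.3],[0,0,0]],[0,[0,0,0],[0,0,0]],[0,[0,0,0],[0,0,0]],[0,[0,0,0],[0,0,0]]]'
python3 - <<'E'
from h import *
p,d,c,M=shot("wrist"); P=cloud(d,c,M)
g=cv2.cvtColor(p,cv2.COLOR_RGB2GRAY); zt=sensors.read_state()["ee_pos"][2]-.0307
s=P[85:125,225:285]; L=(s[...,2]<zt-.012); v,u=np.nonzero(L); 
# hole mask: interior component lower than plate
k,l,st,ce=cv2.connectedComponentsWithStats((P[...,2]<zt-.008).astype(np.uint8)[70:150,215:290])
for i in range(1,k):
    if 40<st[i,4]<1500: print("hole px",ce[i]+[215,70],st[i],onplane(*(ce[i]+[215,70]),zt,c,M))
m=(P[...,2]>.070)&(P[...,2]<.080)&(np.hypot(P[...,0]-.6399,P[...,1]-.0664)<.008)
print("peg tip",m.sum(),P[m].mean(0), sensors.read_state()["ee_pos"])
cv2.imwrite("pics/w8.png",p[...,::-1])
E
```

```text
t: 12.05
ee_pos: [0.6335, -0.0035, 0.1302]
ee_rot: [-0.0, 0.736, 0.677, -0.0]
contact_force: [-0.2, -0.9, -1.1]
gripper_width: 0.148
finger_force: 59.3
hole px [253.4184953  102.52664577] [ 25  18  28  30 638] [0.63882828 0.06609238 0.09971108]
peg tip 245 [0.63935151 0.06649723 0.07358436] [ 0.63361503 -0.00344704  0.13041108]
```

Hole and peg agree within 0.7 mm. Lowering.

```bash
python3 -m crank '[[0,[0.05,0.03,-0.5],[0,0,0]],[0,[0,0,-0.5],[0,0,0]],[0,[0,0,-0.5],[0,0,0]],[0,[0,0,-0.5],[0,0,0]],[0,[0,0,0],[0,0,0]],[0,[0,0,0],[0,0,0]]]'
```

```text
t: 12.6
ee_pos: [0.6334, -0.0031, 0.1096]
ee_rot: [-0.001, 0.736, 0.677, -0.0]
contact_force: [-0.7, -0.5, -2.2]
gripper_width: 0.149
finger_force: 59.3
```

```bash
python3 -m crank '[[0,[0,0,-0.5],[0,0,0]],[0,[0,0,-0.4],[0,0,0]],[0,[0,0,0],[0,0,0]],[0,[0,0,0],[0,0,0]]]'
python3 -m crank '[[0,[0,0,-0.5],[0,0,0]],[0,[0,0,-0.5],[0,0,0]],[0,[0,0,-0.4],[0,0,0]],[0,[0,0,0],[0,0,0]],[0,[0,0,0],[0,0,0]]]'
```

```text
t: 12.93
ee_pos: [0.6336, -0.0031, 0.1009]
ee_rot: [-0.0, 0.736, 0.678, -0.0]
contact_force: [0.4, -0.2, -2.5]
gripper_width: 0.145
finger_force: 59.3
t: 13.35
ee_pos: [0.6335, -0.0031, 0.0867]
ee_rot: [-0.0, 0.736, 0.677, -0.0]
contact_force: [-0.0, 0.2, -2.3]
gripper_width: 0.147
finger_force: 59.3
```

Both pegs are clearly in the holes with no side force; 4 mm to go.

```bash
python3 -m crank '[[0,[0,0,-0.2],[0,0,0]],[0,[0,0,-0.15],[0,0,0]],[0,[0,0,0],[0,0,0]],[0,[0,0,0],[0,0,0]]]'
```

```text
t: 13.68
ee_pos: [0.6339, -0.0031, 0.0838]
ee_rot: [0.0, 0.736, 0.678, -0.0]
contact_force: [-0.3, -0.9, -1.9]
gripper_width: 0.148
finger_force: 59.3
```

```bash
python3 -m crank '[[0,[0,0,-0.1],[0,0,0]],[0,[0,0,0],[0,0,0]],[0.5,[0,0,0],[0,0,0]],[0.5,[0,0,0],[0,0,0]],[0.5,[0,0,0],[0,0,0]],[0.5,[0,0,0.5],[0,0,0]],[0.5,[0,0,2],[0,0,0]],[0.5,[0,0,3],[0,0,0]]]'
python3 -m crank '[[0.7,[0,0,4],[0,0,0]],[1,[0,0,4],[0,0,0]],[1,[0,-3,3],[0,0,0]],[1,[0,-3,0],[0,0,0]],[1,[0,-2,0],[0,0,0]],[1,[0,0,0],[0,0,0]],[1,[0,0,0],[0,0,0]],[1,[0,0,0],[0,0,0]]]'
python3 - <<'E'
from h import *
p,d,c,M=shot("wrist"); P=cloud(d,c,M); st=sensors.read_state()
t=np.array([.082,.9966]);n=np.array([.9966,-.082]); o=np.array([.6367,.0266])
y=(P[...,:2]-o)@t; x=(P[...,:2]-o)@n
for yy in (-110,-85,-60,0,20,50,65,85,100,120):
    print(yy,[ (np.median(P[...,2][(abs(y*1e3-yy)<3)&(abs(x*1e3-xx)<3)&(P[...,2]<.1)])*1e3).round(1) for xx in (-15,0,15)])
print(st["ee_pos"],st["contact_force"]); cv2.imwrite("pics/w9.png",p[...,::-1])
E
```

```text
t: 14.35
ee_pos: [0.6316, -0.0029, 0.1357]
ee_rot: [-0.002, 0.736, 0.677, -0.002]
contact_force: [0.2, -0.8, -0.7]
gripper_width: 0.499
finger_force: 0.0
t: 15.02
ee_pos: [0.6338, -0.0822, 0.2474]
ee_rot: [-0.0, 0.736, 0.678, 0.0]
contact_force: [-0.4, 0.5, -0.1]
gripper_width: 1.001
finger_force: 0.0
-110 [np.float64(51.0), np.float64(50.9), np.float64(51.1)]
-85 [np.float64(51.1), np.float64(51.1), np.float64(50.8)]
-60 [np.float64(51.1), np.float64(51.1), np.float64(51.2)]
0 [np.float64(51.0), np.float64(50.8), np.float64(50.8)]
20 [np.float64(50.9), np.float64(51.0), np.float64(50.8)]
50 [np.float64(nan), np.float64(nan), np.float64(nan)]
65 [np.float64(nan), np.float64(nan), np.float64(nan)]
85 [np.float64(nan), np.float64(nan), np.float64(nan)]
100 [np.float64(nan), np.float64(nan), np.float64(nan)]
120 [np.float64(nan), np.float64(nan), np.float64(nan)]
[ 0.63375095 -0.08170145  0.2471529 ] [ 0.33422855  0.0678501  -1.06126185]
  return _methods._mean(a, axis=axis, dtype=dtype,
  ret = ret.dtype.type(ret / rcount)
```

View pics/w9.png

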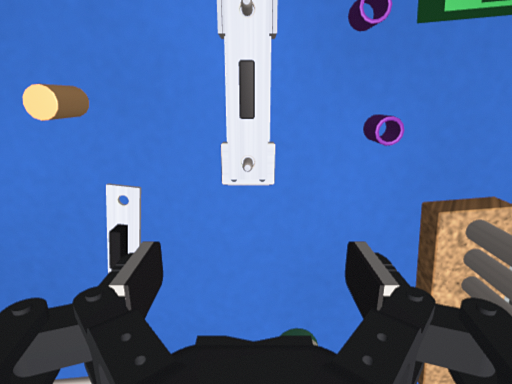

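The plate lies flat at 51 mm along its whole length (52 expected), with both pegs through its holes at (247,8) and (248,163). Handing in.

```bash
python3 -c "
from station import ticket; print(ticket.hand_in())"
```

```text
the job is handed in; nothing more can be done
None
```

The job is handed in at about 15 s: the pin is home in the far hole and the long plate hangs flat over both pegs, with nothing else touched. I viewed 11 pictures, one over the limit of 10.

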